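Clamp a U bracket in a quick-set notched holder

ROBOT

A 6-joint arm with a two-finger parallel gripper is mounted at the origin on the work surface; the furniture and walls round the work are solid. World frame = base frame: x ahead of the robot, y to its left, z up, the work surface at z = 0. Lengths are in m, angles in rad, forces in N, time in s.
With the tool pointing down it reaches from about 0.3 to 0.95 m from the base axis. Payload 3.1 kg.
Tool frame: the origin (TCP) lies at the centre of the arm's flange, where the gripper is bolted on; the fingertips stand 173 mm ahead of it and the grasp point (between the pads) lies arm.hold_point_z ahead of it (arm.hold_point_z is the distance from the TCP to the grasp point, in m); z points along the fingers, y is the line along which they close (so a half turn about z gives the same grasp; the last joint's range is limited). The gripper opens to 85 mm and grips with 20 to 120 N. Pads are 22 mm wide; open, the fingers measure 114 mm over their backs; the gripper's body (76 mm by 85 mm) begins 54 mm behind the grasp point. The pads swing forward as they close: fully open they stand 13 mm farther back than shut.
Start: joints at [-1.235, 0.308, 1.634, -0, 1.2, -0.07], TCP at [0.247, -0.574, 0.405] pointing down, gripper open.
Joint ranges: [-3.06, 3.06], [-0.79, 1.96], [0.05, 2.63], [-1.19, 4.34], [0.05, 2.64], [-2.94, 2.94]. Speed limits (rad/s): [2.79, 2.79, 3.14, 3.14, 3.14, 3.14].

INTERFACE

Orientations are given as a rotation vector (axis times angle).
In Python, from bench import arm, imaging gives the robot as it stands. The module is installed in compiled form; this text tells all that it offers.
- The arm moves only by the tool step_arm, never from a script. Its argument "moves" is a list of rows, each an object with "travel": the shift along the tool's x, y, z in mm, a list of three; "turn": the turn, a rotation vector about the tool's x, y, z in rad, a list of three; "fingers": the closure, from 0 (fully open) to 1 (shut). A call has 1 to 5 rows; each row is the pose to reach, as a shift and turn from the pose commanded when the call began, along the tool's axes at that moment; what a row does not reach only later rows make up. A row lasts 1/10 s, in which the tool goes at most 50 mm and 8.59 degrees, less where a joint would pass 70% of its speed; a pose out of reach is approached as far as the arm can. A call with a gripper value outside its range is refused whole. The fingers move at their own pace and stop on an object; "grip_force" is the grip in N (left out, the last holds). Time passes only in rows, so rows that repeat a pose let the fingers close. It gives the time, the measured TCP pose, the force, the opening and the grip force at its end, in the units of the state.
- arm.read_state(): the state, without advancing time (a new reading comes with each control period).
- imaging.camera(name): name is "side" or "top" or "wrist"; returns a dict with "color" (400x640x3 uint8, red, green, blue), "intrinsics" (3x3 intrinsics, pixels), "world_to_cam" (4x4, takes a point from world to camera coordinates). Camera axes: x right, y down, z forward; pixel columns grow to the right and rows downward; lengths in m; the calibration is good to about 2 mm. A picture is of the moment at which its call begins. There is no depth.
- arm.job_done(): hands the job in; it is judged then, once.
The state is a dict: "time": time; "joints": joint angles; "joint_vel": joint speeds; "tau": joint torques, N m; "tool_pos": TCP position; "tcp_rot": TCP orientation; "ft_force": force on the tool from outside, world axes, zero at the start; "torque": the same for the moment, N m; "opening": opening from 0.0 (shut) to 1.0 (fully open); "grip_force": force on a finger pad.
Only numpy, scipy, OpenCV 4.12 (cv2) and the standard library are available. Lean on these libraries where they do the work, as an engineer would, in place of code of your own. Each camera call takes 0.05 s, during which the arm holds its last target. There are 200 camera calls.

TASK

Clamp the aluminium U bracket in the holder for deburring: lay it lengthwise, open side up, in the trough between the blue jaw and the sprung pad and let go of it. Then lift the red release bar, keep it up while you slide the jaw against the bracket and press the bracket on to the sprung pad with about 16 N (never over 25 N), and let the bar go there, so that it drops right into the nearest notch and the locked jaw keeps gripping the bracket with 4 to 20 N. Leave the glue bottle, tape measure and marker where they are.

Things in the scene. Friction and masses are not known exactly. Their poses are not given: they have to be found in the camera images.
- bracket_mid (a point): Centre (half-way up) of the loose aluminium U bracket: 90 mm long along its x axis, 32 mm wide along its y axis, 26 mm high, 0.07 kg, open side up at the start. Walls 3 mm thick. Best gripped from above across its 32 mm width.
- bracket: The same bracket; origin at the centre of its underside, axes as for bracket_mid.
- holder: Quick-set holder screwed to the bench, a 100 x 360 mm bed. Origin on the bench; its y axis runs along the trough from the jaw end to the sprung-pad end (+y), x across it, z up. The trough is 37 mm wide (x -18.5 to 18.5 mm), its floor 20 mm above the bench, with side lips 5 mm high with lead-ins. It lies between two notched racks (see rack_start).
- trough_mid (a point): Point on the trough floor, 20 mm above the bench, at x = 0, y = 5 mm of the holder: a good place for the middle of the bracket, clear of jaw and pad whatever the start. Axes as for the holder.
- jaw: Blue sliding jaw across the trough; moves along the holder's y only. Origin at bench height under the middle of its rubber face (34 mm wide, 22 to 50 mm above the bench), which looks to +y. Starts with the face at y = -73 to -61 mm of the holder. Reaches 58 mm behind it, top 50 mm high. Drag 2 N plus 0.6 N per 10 mm/s. Slides only with the release bar up (or within the parking slot).
- bar_grip (a point): Centre of the red grip of the release bar: a round level bar 13 mm thick, 52 mm long, along the holder's x axis, 30 mm behind the jaw's face, 85 mm above the bench when down, 30 mm free below it. Legs at its ends carry the locking teeth (2 mm). Pinch it from above with the fingers before and behind it (closing along the holder's y): it takes the jaw along.
- release_bar (a joint): Lift of the bar in m: 0 right down (in a notch or the slot), about 0.007 on top of a rack tooth (not locked), over 0.0075 jaw free, 0.012 stop. Springs and weight press it down with 5 to 8 N. Let go while the pad is pressed, it drops on to the rack and the pad drives the jaw back till it falls into the next notch: costs up to 6 mm of pad travel (9 N), more if the fingers drag on it.
- glue_bottle: White glue bottle with a blue cap, 43 mm thick, 128 mm tall, standing to the right of the holder on the brown mat (another stands far left at the back); bystander. Origin at its foot.
- tape_measure: Black tape measure, 37 x 80 x 69 mm; bystander. Origin at its underside.
- marker: Black and white marker lying down, 132 mm long, 15 mm thick; bystander. Origin at its underside.
- rack_start (a point): First tooth of the robot-side rack, on its top, 25 mm above the bench, at x = -35, y = -80 mm of the holder. Like the far rack at x = +35 mm it has upright teeth 2.5 mm long with 3.5 mm gaps (pitch 6 mm), 7 mm engaged, from here for 114 mm towards +y. Behind it (y = -110 to -80 mm) is one open slot in which the jaw is parked.
- pad_zone (a point): Point fixed on the holder at x = 0, y = 98 mm, 36 mm above the bench. The rubber face of the sprung pad (32 x 28 mm) rests up to 23 mm before or behind this point, as the last user bolted its blue head (top 60 mm above the bench): it must be felt. Pushed towards +y it gives way up to 24 mm, pushing back 1.5 N for each mm.
Mind the look-alikes: they are no part of the job. What is shaped like the bracket but green is not meant.

How it is judged:
On the way, in this order (a step that is already met when the one before it is completed fails the run):
1. the bracket lies in the trough, open side up, and is let go (x of bracket_mid in the frame of holder between -0.005 and 0.005 m and z of bracket_mid in the frame of holder between 0.03 and 0.036 m and angle between the x axis of bracket and the y axis of holder, either way round below 0.12 rad and angle between bracket's own z axis and vertical below 0.08 rad and contact force between the fingers and bracket below 0.1 N), for 0.2 s.
2. with the release bar held up, the jaw presses the bracket on to the sprung pad with more than 12 N (value of joint release_bar above 0.0065 m and contact force between jaw and bracket above 12 N), for 0.1 s.
At the end, for the whole second after the job is handed in: The release bar is right down in a notch (within 2 mm), the jaw stands still and grips the bracket with 4 to 20 N, and the bracket lies at rest on the trough floor, open side up, within 5 mm of the trough's middle line and within 0.12 rad of its direction (value of joint release_bar below 0.002 m and contact force between jaw and bracket between 4 and 20 N and linear speed of each of jaw, bracket below 0.005 m/s and x of bracket_mid in the frame of holder between -0.005 and 0.005 m and z of bracket_mid in the frame of holder between 0.03 and 0.036 m and angle between the x axis of bracket and the y axis of holder, either way round below 0.12 rad and angle between bracket's own z axis and vertical below 0.08 rad); the robot touches nothing.
It fails at once if the jaw pushes the bracket with more than 25 N (contact force between jaw and bracket above 25 N).
It fails at once if the glue bottle, tape measure or marker is moved by more than 20 mm (distance of any of glue_bottle, tape_measure, marker from where it was at the start of the episode above 0.02 m).
It also fails if it takes over 54 s, if anything falls off the work surface, if the arm or the gripper's body presses on something with over 40 N, if the wrist force passes 120 N, or if a joint passes its speed limit or range.

## Working session

There is one attempt and no reset: what is moved stays moved. The work goes in short steps, Python scripts to look and compute and a tool call to move; the robot and the scene stay as the last step left them, time stands still between calls to the robot, and variables do not carry over. Pictures are saved under pics/ and viewed, at most 10 in all, crops included, and the job is handed in when it is done.

Besides the shell and the picture viewer there is one more tool, called after "Request:" by a JSON object that holds its "op" and its "data", one argument or row to a line. step_arm: Moves the arm, as the interface text tells. Its arguments: {"type":"object","properties":{"moves":{"type":"array"},"grip_force":{"type":"number"}},"required":["moves"]}

```bash
mkdir -p pics
cat > h.py <<'E'
import numpy as np, cv2, sys
from scipy.spatial.transform import Rotation as R
from bench import arm, imaging
def snap(name,fn=None):
    c=imaging.camera(name); 
    if fn:
        cv2.imwrite(f'pics/{fn}.png',c['color'][:,:,::-1]); np.savez(f'pics/{fn}.npz',K=c['intrinsics'],T=c['world_to_cam'])
    return c
def load(fn):
    d=np.load(f'pics/{fn}.npz'); return d['K'],d['T']
def P(fn): K,T=load(fn); return K@T[:3]
def proj(fn,X):
    q=P(fn)@np.append(X,1); return q[:2]/q[2]
def atz(fn,px,z):
    M=P(fn); H=np.c_[M[:,0],M[:,1],M[:,2]*z+M[:,3]]; q=np.linalg.solve(H,[px[0],px[1],1]); return q[:2]/q[2]
def tri(f1,p1,f2,p2):
    X=cv2.triangulatePoints(P(f1),P(f2),np.array(p1,float),np.array(p2,float)).ravel(); return X[:3]/X[3]
def tcp():
    s=arm.read_state(); return np.array(s['tool_pos']),R.from_rotvec(s['tcp_rot'])
E
python3 - <<'E'
from h import *
s=arm.read_state(); print(s); print(arm.hold_point_z)
for n in('top','side','wrist'):
    c=snap(n,n+'0'); T=c['world_to_cam']; print(n,c['intrinsics'][0,0],(-T[:3,:3].T@T[:3,3]).round(3),T[:3,:3].round(2).tolist())
a=[cv2.imread(f'pics/{n}0.png') for n in('top','side')]
E
```

```text
{'time': 0.0, 'joints': array([-1.23471735e+00,  3.09017856e-01,  1.63521795e+00,  3.31645588e-05,
        1.19968171e+00, -6.97210717e-02]), 'joint_vel': array([ 0.00014008,  0.00106744, -0.0016139 , -0.00155702, -0.00030257,
        0.00085634]), 'tau': array([-1.21496472e-03, -4.15257454e+01, -2.76664925e+01, -1.56293122e-04,
        1.02862602e-02,  1.25966574e-05]), 'tool_pos': array([ 0.24654571, -0.5738483 ,  0.40342364]), 'tcp_rot': array([-3.07488977e+00, -6.32580845e-01,  4.36499695e-04]), 'ft_force': array([0.26185536, 0.59318309, 0.465177  ]), 'torque': array([0.01133668, 0.02791041, 0.0501813 ]), 'grip_force': 0.0, 'opening': 1.0001662230563975}
0.1547
top 427.3370836183182 [ 0.462 -0.006  1.037] [[0.02, -1.0, -0.01], [-1.0, -0.02, -0.08], [0.08, 0.01, -1.0]]
side 367.73021579745836 [0.402 0.788 0.42 ] [[-0.98, -0.21, 0.01], [-0.09, 0.36, -0.93], [0.19, -0.91, -0.37]]
wrist 276.9765283750937 [ 0.311 -0.545  0.374] [[0.39, -0.92, -0.0], [-0.88, -0.38, 0.28], [-0.26, -0.11, -0.96]]
```

View pics/top0.png

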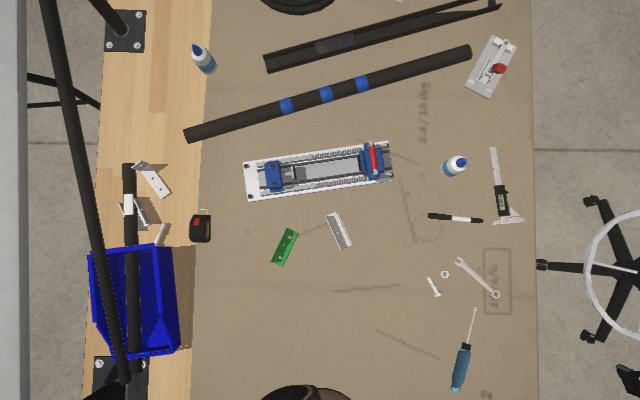

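View pics/side0.png

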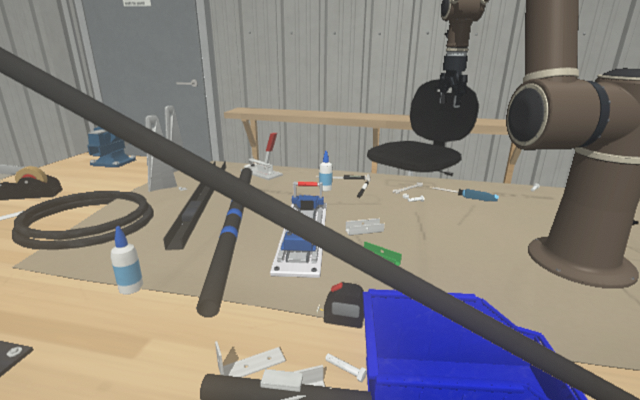

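Run:
```python
from h import *
im=cv2.imread('pics/top0.png')[130:270,235:405]
cv2.imwrite('pics/crop1.png',cv2.resize(im,None,fx=4,fy=4,interpolation=cv2.INTER_CUBIC))
print('bracket',atz('top0',(339,231),.026), 'green',atz('top0',(285,247),.026),'side',tri('top0',(339,231),'side0',(365,227)))
print('bar',tri('top0',(374,158),'side0',(307,184)))
for p in[(245,165),(388,142),(395,180),(250,201)]: print(atz('top0',p,.0))
p,r=tcp(); print(p,r.as_matrix().round(3))
c=load('wrist0'); T=c[1]; print('cam in tool', r.inv().apply((-T[:3,:3].T@T[:3,3])-p), (T[:3,:3]@r.as_matrix()).round(3))
```

```text
bracket [ 0.46633743 -0.03072623] green [0.42647534 0.09577376] side [ 0.46635794 -0.03109625  0.01116311]
bar [ 0.63206274 -0.10560682  0.08333358]
[0.62387318 0.2019435 ]
[ 0.68674145 -0.14847044]
[ 0.59294976 -0.16603621]
[0.53542726 0.18672369]
[ 0.24660046 -0.5739364   0.40370467] [[ 0.919  0.395 -0.001]
 [ 0.395 -0.919  0.002]
 [ 0.    -0.002 -1.   ]]
cam in tool [ 0.07056607 -0.00124145  0.03013056] [[-0.002  1.     0.001]
 [-0.96  -0.001 -0.279]
 [-0.279 -0.001  0.96 ]]
```

View pics/crop1.png

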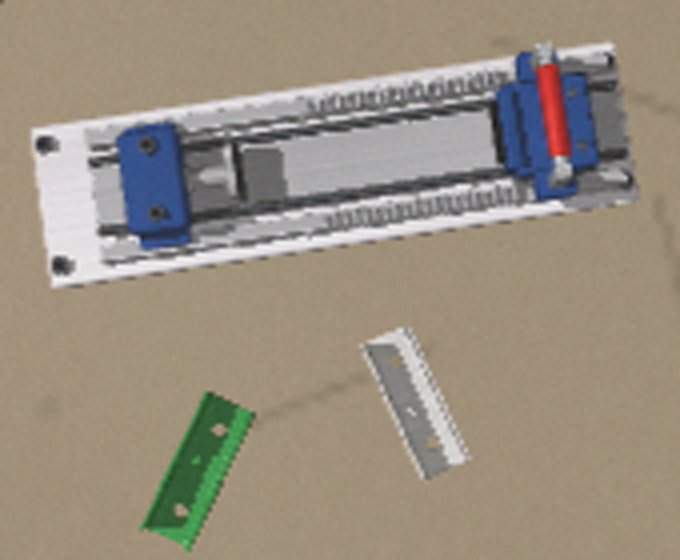

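Choices: the silver U on the mat at (339,231) is the one. The others are the green U at (285,247), the silver L-pieces at (150,180) and (132,210), and the clamp at (492,66). The close crop shows the silver U open side up, with its long axis about 23° off x. It also shows the jaw with the red bar on the right and the pad on the left. I'll move over the bracket.

Request:
{"op": "step_arm", "data": {
  "moves": [
    {"travel":[34,-34,0],"turn":[0,0,0],"fingers":0},
    {"travel":[68,-68,0],"turn":[0,0,0],"fingers":0},
    {"travel":[102,-102,0],"turn":[0,0,0],"fingers":0},
    {"travel":[136,-136,0],"turn":[0,0,0],"fingers":0},
    {"travel":[170,-170,0],"turn":[0,0,0],"fingers":0}
  ]
}}

```text
time: 0.65
tool_pos: [0.336, -0.3491, 0.4044]
tcp_rot: [-3.077, -0.632, -0.0]
ft_force: [1.1, 0.0, -0.5]
opening: 0.997
grip_force: 0.0
```

Request:
{"op": "step_arm", "data": {
  "moves": [
    {"travel":[34,-34,0],"turn":[0,0,0],"fingers":0},
    {"travel":[68,-68,5],"turn":[0,0,0],"fingers":0},
    {"travel":[102,-102,10],"turn":[0,0,0],"fingers":0},
    {"travel":[136,-136,15],"turn":[0,0,0],"fingers":0},
    {"travel":[170,-170,20],"turn":[0,0,0],"fingers":0}
  ]
}}

```text
time: 1.15
tool_pos: [0.425, -0.1257, 0.3846]
tcp_rot: [3.077, 0.632, 0.001]
ft_force: [1.2, -0.2, 0.3]
opening: 1.003
grip_force: 0.0
```

Request:
{"op": "step_arm", "data": {
  "moves": [
    {"travel":[25,-25,10],"turn":[0,0,0],"fingers":0},
    {"travel":[50,-50,20],"turn":[0,0,0],"fingers":0},
    {"travel":[76,-72,30],"turn":[0,0,0],"fingers":0},
    {"travel":[76,-72,40],"turn":[0,0,0],"fingers":0},
    {"travel":[76,-72,40],"turn":[0,0,0],"fingers":0}
  ]
}}

```text
time: 1.65
tool_pos: [0.4654, -0.0308, 0.3429]
tcp_rot: [-3.075, -0.636, 0.006]
ft_force: [-0.5, -0.1, -0.2]
opening: 1.002
grip_force: 0.0
```

Run:
```python
from h import *
snap('wrist','w1'); p,r=tcp(); print(p,r.as_matrix().round(3),arm.read_state()['time'])
im=cv2.imread('pics/w1.png'); cv2.imwrite('pics/w1b.png',cv2.resize(im,(800,500),interpolation=cv2.INTER_CUBIC))
```

```text
[ 0.46556564 -0.03156098  0.34366737] [[ 0.918  0.395 -0.003]
 [ 0.396 -0.918 -0.   ]
 [-0.003 -0.001 -1.   ]] 1.7
```

View pics/w1b.png

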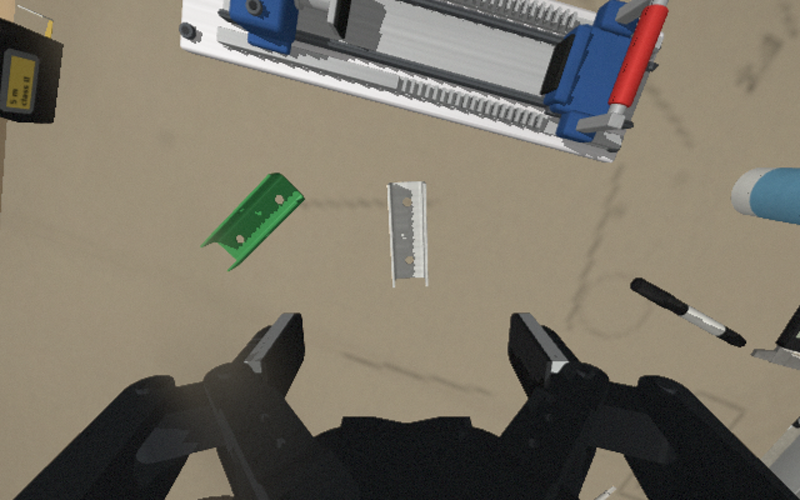

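The wrist picture shows the bracket open side up at scaled (408,234), with wall tops (388,183)-(394,286) and (426,182)-(427,285). The holder lies above, with the red bar from (655,8) to (618,104).

Run:
```python
from h import *
s=lambda *a: np.array(a)/1.25
c=[atz('w1',s(*q),.026) for q in[(388,183),(427,182),(428,285),(394,286)]]
c=np.array(c); print(c.round(4),c.mean(0),[np.linalg.norm(c[i]-c[i-1]).round(4) for i in range(4)])
l=(c[0]+c[1]-c[2]-c[3]); print('yaw',np.degrees(np.arctan2(l[1],l[0])))
t=lambda x,y:(235+x/4,130+y/4)
# bracket top corners in top crop
d=np.array([atz('top0',t(*q),.026) for q in[(362,347),(405,328),(467,460),(424,479)]]); print(d.round(4),d.mean(0),[np.linalg.norm(d[i]-d[i-1]).round(4) for i in range(4)])
print('tri',[tri('w1',s(*a),'top0',t(*b)).round(4).tolist() for a,b in[((388,183),(362,347)),((427,182),(405,328)),((428,285),(467,460)),((394,286),(424,479))]])
a=tri('w1',s(655,8),'top0',t(547,65));b=tri('w1',s(618,104),'top0',t(560,157)); print('bar',a,b,(a+b)/2,np.linalg.norm(a-b),np.degrees(np.arctan2(a[1]-b[1],a[0]-b[0])))
# base plate corners top crop
for z in(.0,.01,.02): 
  q=np.array([atz('top0',t(*k),z) for k in[(32,129),(614,43),(637,200),(53,287)]]); print(z,q.mean(0),[np.linalg.norm(q[i]-q[i-1]).round(4) for i in range(4)],np.degrees(np.arctan2(*(q[0]+q[3]-q[1]-q[2])[::-1])))
q=[tri('w1',s(612,161),'top0',t(637,200)),tri('w1',s(180,47),'top0',t(53,287))];print(q)
```

```text
[[ 0.5027  0.0031]
 [ 0.5159 -0.0257]
 [ 0.4347 -0.0633]
 [ 0.4219 -0.036 ]] [ 0.46881126 -0.03050558] [np.float64(0.0897), np.float64(0.0317), np.float64(0.0895), np.float64(0.0301)]
yaw 25.34971732149032
[[ 0.4994  0.0017]
 [ 0.511  -0.0235]
 [ 0.4341 -0.0612]
 [ 0.4225 -0.0361]] [ 0.46675011 -0.02977656] [np.float64(0.0856), np.float64(0.0278), np.float64(0.0857), np.float64(0.0276)]
tri [[0.5003, 0.0024, 0.0015], [0.513, -0.0251, 0.0016], [0.4344, -0.0617, 0.0272], [0.4226, -0.036, 0.0276]]
bar [ 0.6583828  -0.10030126  0.08354879] [ 0.60577571 -0.10766499  0.08667676] [ 0.63207926 -0.10398313  0.08511278] 0.05321197853478305 7.968262525325663
0.0 [0.61173397 0.0210379 ] [np.float64(0.0984), np.float64(0.3617), np.float64(0.098), np.float64(0.3601)] 99.46280522185471
0.01 [0.61028977 0.0207799 ] [np.float64(0.0975), np.float64(0.3582), np.float64(0.0971), np.float64(0.3566)] 99.4628052218547
0.02 [0.60884558 0.0205219 ] [np.float64(0.0965), np.float64(0.3547), np.float64(0.0962), np.float64(0.3531)] 99.46280522185472
[array([ 0.59172495, -0.16238576,  0.0115907 ]), array([0.53268149, 0.18829159, 0.01407378])]
```

Run:
```python
from h import *
s=lambda *a: np.array(a)/1.25
t=lambda x,y:(235+x/4,130+y/4)
th=np.radians(99.4);Y=np.array([np.cos(th),np.sin(th)]);X=np.array([Y[1],-Y[0]]);C=np.array([.611,.021])
f=lambda w:((w-C)@X*1000,(w-C)@Y*1000)
for n,w in dict(rackendW=atz('w1',s(400,80),.025),rackendT=atz('top0',t(328,218),.025),rackendTfar=atz('top0',t(308,103),.025),jawbotW=atz('w1',s(543,92),.022),jawtop=atz('w1',s(572,35),.05),padW=atz('w1',s(378,10),.05),padT=atz('top0',t(285,175),.05),troughNearLipW1=atz('w1',s(400,55),.025),plateR=atz('w1',s(612,161),.012),plateL=atz('w1',s(180,47),.012)).items(): print(n,np.round(f(w),1))
```

```text
rackendW [-33.5   8.5]
rackendT [-34.3   8.1]
rackendTfar [36.1  9.9]
jawbotW [-14.8 -99.9]
jawtop [ 15.9 -97.8]
padW [-1.  30.7]
padT [-8.6 29. ]
troughNearLipW1 [-17.2  12.4]
plateR [ -48.5 -177.4]
plateL [-49.4 179.1]
```

Request:
{"op": "step_arm", "data": {
  "moves": [
    {"travel":[2,0,30],"turn":[0,0,-0.018],"fingers":0},
    {"travel":[3,-1,60],"turn":[0,0,-0.036],"fingers":0},
    {"travel":[3,-1,90],"turn":[0,0,-0.036],"fingers":0},
    {"travel":[3,-1,100],"turn":[0,0,-0.036],"fingers":0},
    {"travel":[3,-1,100],"turn":[0,0,-0.036],"fingers":0}
  ]
}}

```text
time: 2.2
tool_pos: [0.4677, -0.0303, 0.2437]
tcp_rot: [-3.065, -0.685, 0.005]
ft_force: [0.6, -0.2, -0.3]
opening: 1.0
grip_force: 0.0
```

Run:
```python
from h import *
snap('wrist','w2'); p,r=tcp(); print(p,r.as_matrix().round(3),arm.read_state()['time'])
im=cv2.imread('pics/w2.png'); cv2.imwrite('pics/w2b.png',cv2.resize(im,(800,500),interpolation=cv2.INTER_CUBIC))
```

```text
[ 0.46862185 -0.03020968  0.24493127] [[ 0.905  0.426 -0.   ]
 [ 0.426 -0.905 -0.   ]
 [-0.    -0.    -1.   ]] 2.25
```

View pics/w2b.png

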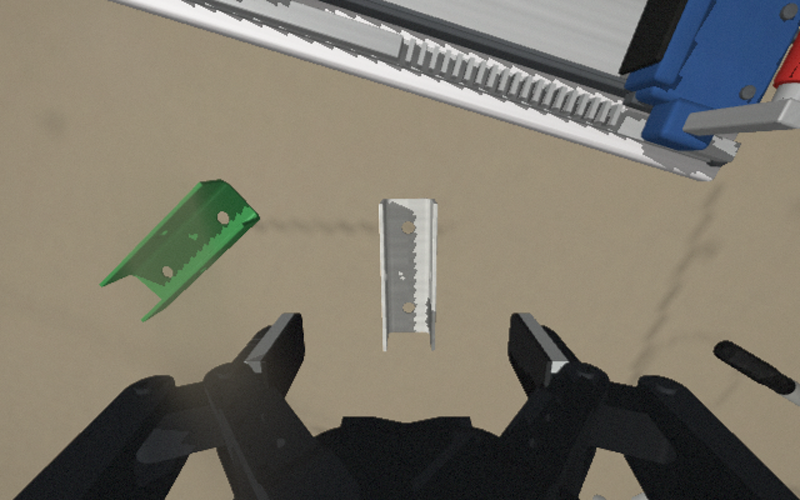

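Run:
```python
from h import *
s=lambda *a: np.array(a)/1.25
c=np.array([atz('w2',s(*q),.026) for q in[(379,200),(437,200),(436,350),(383,350)]])
p,r=tcp(); 
print(c.mean(0),[np.linalg.norm(c[i]-c[i-1]).round(4) for i in range(4)])
l=(c[0]+c[1]-c[2]-c[3]); print('yaw',np.degrees(np.arctan2(l[1],l[0])))
print('in tool mm',1e3*r.inv().apply(np.append(c.mean(0),.026)-p))
print('tri',[tri('w1',s(*a),'w2',s(*b)).round(4).tolist() for a,b in[((388,183),(379,200)),((427,182),(437,200)),((428,285),(436,350)),((394,286),(383,350))]])
th=np.radians(99.4);Y=np.array([np.cos(th),np.sin(th)]);X=np.array([Y[1],-Y[0]]);C=np.array([.611,.021])
f=lambda w:((w-C)@X*1000,(w-C)@Y*1000)
for q,z in [((405,35),.025),((622,115),.025),((622,72),.022),((110,0),.012),((710,180),.012),((650,0),.05),((400,50),.025)]: print(q,np.round(f(atz('w2',s(*q),z)),1))
```

```text
[ 0.46855557 -0.02984681] [np.float64(0.0916), np.float64(0.0313), np.float64(0.0916), np.float64(0.0325)]
yaw 25.798195430641627
in tool mm [ 1.94203233e-01 -3.19753529e-01  2.18931263e+02]
tri [[0.5018, 0.0038, 0.017], [0.5144, -0.028, -0.0029], [0.4365, -0.0626, 0.0308], [0.4236, -0.0348, 0.0311]]
(405, 35) [-29.9   8.8]
(622, 115) [ -34.5 -106.6]
(622, 72) [-15.5 -99.4]
(110, 0) [-51.4 155.7]
(710, 180) [ -49.1 -176.8]
(650, 0) [  1.8 -85.2]
(400, 50) [-36.7   9.4]
```

Request:
{"op": "step_arm", "data": {
  "moves": [
    {"travel":[0,0,30],"turn":[0,0,-0.01],"fingers":0.3},
    {"travel":[0,0,55],"turn":[0,0,-0.01],"fingers":0.3},
    {"travel":[0,0,63],"turn":[0,0,-0.01],"fingers":0.3},
    {"travel":[0,0,63],"turn":[0,0,-0.01],"fingers":0.5},
    {"travel":[0,0,63],"turn":[0,0,-0.01],"fingers":0.8}
  ],
  "grip_force": 40
}}

```text
time: 2.75
tool_pos: [0.4697, -0.0297, 0.1831]
tcp_rot: [3.061, 0.703, 0.004]
ft_force: [0.6, 0.2, 10.5]
opening: 0.372
grip_force: 10.0
```

Request:
{"op": "step_arm", "data": {
  "moves": [
    {"travel":[0,0,0],"turn":[0,0,0],"fingers":0.9},
    {"travel":[0,0,0],"turn":[0,0,0],"fingers":0.9},
    {"travel":[0,0,0],"turn":[0,0,0],"fingers":0.9}
  ]
}}

```text
time: 3.05
tool_pos: [0.4698, -0.0296, 0.1833]
tcp_rot: [3.06, 0.704, 0.005]
ft_force: [-1.1, -0.4, 6.6]
opening: 0.361
grip_force: 40.9
```

Run:
```python
from h import *
snap('wrist','w3');snap('side','s3'); p,r=tcp(); print(p,arm.read_state())
im=cv2.imread('pics/w3.png')[170:400,160:480]; im2=cv2.imread('pics/s3.png')[190:280,320:440]
a=cv2.resize(im,(800,575)) ; a=cv2.resize(im,(460,330)); b=cv2.resize(im2,(340,255))
o=np.zeros((330,800,3),np.uint8); o[:,:460]=a; o[:255,460:]=b; cv2.imwrite('pics/w3b.png',o)
```

```text
[ 0.46983003 -0.0295947   0.18327539] {'time': 3.15, 'joints': array([-1.55418372e-01,  3.66311727e-01,  2.11117399e+00, -1.28921658e-04,
        6.60704533e-01,  9.63613367e-01]), 'joint_vel': array([-5.05000197e-04, -9.44706093e-04,  1.40083543e-03,  6.35703640e-04,
       -9.12626386e-05,  2.45493930e-04]), 'tau': array([ 1.68876685e-01, -3.04440594e+01, -1.54604173e+01,  5.06983709e-02,
       -1.52987447e-01, -1.46122111e-02]), 'tool_pos': array([ 0.46983003, -0.0295947 ,  0.18327539]), 'tcp_rot': array([3.06044122, 0.70346562, 0.00491221]), 'ft_force': array([-0.78838228,  0.24837957,  6.58168397]), 'torque': array([-0.0314256 ,  0.10519475, -0.02748965]), 'grip_force': 40.856315754354, 'opening': 0.3626925902162322}
```

View pics/w3b.png

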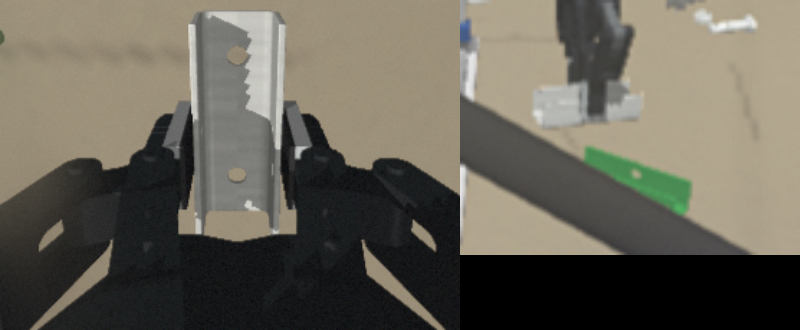

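The bracket is held square between the pads, tips about 10 mm above its underside. I'll lift it, carry it over the trough and turn it in.

Request:
{"op": "step_arm", "data": {
  "moves": [
    {"travel":[0,0,-40],"turn":[0,0,-0.1],"fingers":0.9},
    {"travel":[0,0,-80],"turn":[0,0,-0.24],"fingers":0.9},
    {"travel":[30,8,-110],"turn":[0,0,-0.38],"fingers":0.9},
    {"travel":[65,16,-120],"turn":[0,0,-0.52],"fingers":0.9},
    {"travel":[100,25,-120],"turn":[0,0,-0.66],"fingers":0.9}
  ]
}}

```text
time: 3.65
tool_pos: [0.5715, -0.008, 0.3052]
tcp_rot: [2.661, 1.663, 0.008]
ft_force: [0.6, -0.7, -0.9]
opening: 0.363
grip_force: 40.1
```

Request:
{"op": "step_arm", "data": {
  "moves": [
    {"travel":[10,12,0],"turn":[0,0,-0.14],"fingers":0.9},
    {"travel":[20,24,0],"turn":[0,0,-0.28],"fingers":0.9},
    {"travel":[28,34,0],"turn":[0,0,-0.42],"fingers":0.9},
    {"travel":[28,34,0],"turn":[0,0,-0.56],"fingers":0.9},
    {"travel":[28,34,0],"turn":[0,0,-0.623],"fingers":0.9}
  ]
}}

```text
time: 4.15
tool_pos: [0.6125, 0.002, 0.3015]
tcp_rot: [-2.027, -2.4, 0.0]
ft_force: [-0.1, -0.5, -0.2]
opening: 0.361
grip_force: 40.1
```

Request:
{"op": "step_arm", "data": {
  "moves": [
    {"travel":[0,0,0],"turn":[0,0,0],"fingers":0.9},
    {"travel":[0,0,0],"turn":[0,0,0],"fingers":0.9}
  ]
}}

```text
time: 4.35
tool_pos: [0.6122, 0.0019, 0.3016]
tcp_rot: [-2.033, -2.394, 0.0]
ft_force: [-0.7, 0.1, -1.0]
opening: 0.365
grip_force: 40.1
```

Run:
```python
from h import *
snap('wrist','w4'); p,r=tcp(); print(p,r.as_matrix().round(3)[:,0],arm.read_state()['ft_force'],arm.read_state()['time'],arm.read_state()['opening'])
im=cv2.imread('pics/w4.png'); cv2.imwrite('pics/w4b.png',cv2.resize(im,(800,500),interpolation=cv2.INTER_CUBIC))
```

```text
[0.61219928 0.00185225 0.30166673] [-0.162  0.987  0.   ] [ 0.40578805 -0.23151867 -0.7597464 ] 4.4 0.3617415711423804
```

View pics/w4b.png

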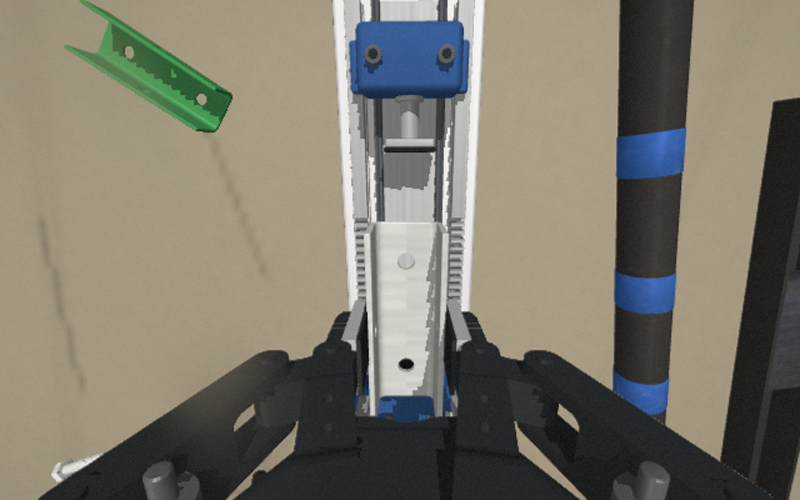

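Run:
```python
from h import *
s=lambda *a: np.array(a)/1.25
p,r=tcp()
f=lambda q,z: 1e3*r.inv().apply(np.append(atz('w4',s(*q),z),z)-p)[:2]
im=cv2.imread('pics/w4.png',0)
for row in (60,100,150,200): # find plate/rail edges via gradient
    g=np.abs(np.diff(cv2.GaussianBlur(im,(3,3),0)[row].astype(int)));print(row,[(i,int(g[i])) for i in range(255,400) if g[i]>25])
for n,q,z in[('brL',(366,222),.1447),('brR',(447,222),.1447),('plL',(341,100),.012),('plR',(479,100),.012),('padheadL',(355,60),.06),('padheadR',(467,60),.06),('padL',(384,142),.05),('padR',(436,142),.05),('rackL',(356,225),.025),('rackR',(464,225),.025)]: print(n,f(q,z).round(1))
w=atz('w4',s(410,142),.05);th=np.radians(99.4);Y=np.array([np.cos(th),np.sin(th)]);C=np.array([.611,.021]);print('pad y',1e3*(w-C)@Y+25.3)
```

```text
60 [(276, 33), (279, 39), (280, 37), (373, 35), (374, 46), (375, 30), (383, 31), (384, 27)]
100 [(286, 32), (298, 32), (299, 29), (305, 31), (354, 29), (355, 34), (363, 39), (381, 31), (382, 26)]
150 [(281, 27), (295, 46), (296, 32), (299, 57), (300, 50), (306, 39), (307, 33), (320, 27), (338, 37), (346, 33), (347, 49), (352, 27), (353, 63), (354, 50), (357, 52), (358, 47), (361, 35), (362, 26), (379, 27)]
200 [(276, 27), (277, 26), (284, 29), (295, 41), (296, 39), (344, 27), (345, 26), (352, 31), (353, 37), (357, 30), (358, 31), (369, 29), (370, 35), (376, 26)]
brL [ 48.2 -15.5]
brR [48.2 14.6]
plL [108.7 -45.4]
plR [108.5  49.9]
padheadL [122.1 -28.4]
padheadR [121.9  32.8]
padL [ 79.8 -14. ]
padR [79.7 17.7]
rackL [ 23.6 -36.8]
rackR [23.5 41.3]
pad y 85.96922538228829
```

Request:
{"op": "step_arm", "data": {
  "moves": [
    {"travel":[0,2.6,30],"turn":[0,0,0],"fingers":0.9},
    {"travel":[0,2.6,65],"turn":[0,0,0],"fingers":0.9},
    {"travel":[0,2.6,85],"turn":[0,0,0],"fingers":0.9},
    {"travel":[0,2.6,91],"turn":[0,0,0],"fingers":0.9},
    {"travel":[0,2.6,94],"turn":[0,0,0],"fingers":0.9}
  ]
}}

```text
time: 4.9
tool_pos: [0.6147, 0.0022, 0.2071]
tcp_rot: [-2.032, -2.395, 0.001]
ft_force: [-0.7, 0.3, -0.0]
opening: 0.366
grip_force: 40.1
```

Request:
{"op": "step_arm", "data": {
  "moves": [
    {"travel":[0,0,1],"turn":[0,0,0],"fingers":0.9},
    {"travel":[0,0,2],"turn":[0,0,0],"fingers":0.9},
    {"travel":[0,0,3],"turn":[0,0,0],"fingers":0.9},
    {"travel":[0,0,3],"turn":[0,0,0],"fingers":0.9}
  ]
}}

```text
time: 5.3
tool_pos: [0.6153, 0.0022, 0.2055]
tcp_rot: [2.031, 2.395, 0.001]
ft_force: [0.3, 0.5, -0.7]
opening: 0.362
grip_force: 40.1
```

Request:
{"op": "step_arm", "data": {
  "moves": [
    {"travel":[0,0,0.7],"turn":[0,0,0],"fingers":0.9},
    {"travel":[0,0,1.4],"turn":[0,0,0],"fingers":0.9},
    {"travel":[0,0,1.4],"turn":[0,0,0],"fingers":0.9}
  ]
}}

```text
time: 5.6
tool_pos: [0.615, 0.0022, 0.2034]
tcp_rot: [2.032, 2.396, 0.0]
ft_force: [0.1, 0.5, -0.5]
opening: 0.364
grip_force: 40.2
```

Request:
{"op": "step_arm", "data": {
  "moves": [
    {"travel":[0,0,0.7],"turn":[0,0,0],"fingers":0.9},
    {"travel":[0,0,0.7],"turn":[0,0,0],"fingers":0.9}
  ]
}}

```text
time: 5.8
tool_pos: [0.6151, 0.0022, 0.2033]
tcp_rot: [-2.032, -2.396, 0.0]
ft_force: [-2.1, 1.0, 6.6]
opening: 0.365
grip_force: 40.7
```

Request:
{"op": "step_arm", "data": {
  "moves": [
    {"travel":[0,0,-0.5],"turn":[0,0,0],"fingers":0.5},
    {"travel":[0,0,-0.5],"turn":[0,0,0],"fingers":0.3},
    {"travel":[0,0,-0.5],"turn":[0,0,0],"fingers":0.3},
    {"travel":[0,0,-20],"turn":[0,0,0],"fingers":0.3},
    {"travel":[0,0,-60],"turn":[0,0,0],"fingers":0.3}
  ]
}}

```text
time: 6.3
tool_pos: [0.6126, 0.0024, 0.2588]
tcp_rot: [-2.027, -2.39, 0.009]
ft_force: [0.8, -0.3, -0.4]
opening: 0.698
grip_force: 0.0
```

Request:
{"op": "step_arm", "data": {
  "moves": [
    {"travel":[-35,0,-35],"turn":[0,0,0],"fingers":0.3},
    {"travel":[-70,0,-60],"turn":[0,0,0.1],"fingers":0.3},
    {"travel":[-95,0,-60],"turn":[0,0,0.24],"fingers":0.3},
    {"travel":[-105,0,-60],"turn":[0,0,0.38],"fingers":0.3},
    {"travel":[-105,0,-60],"turn":[0,0,0.52],"fingers":0.3}
  ]
}}

```text
time: 6.8
tool_pos: [0.6323, -0.1034, 0.3229]
tcp_rot: [2.586, 1.782, 0.001]
ft_force: [-0.2, -0.1, 0.2]
opening: 0.699
grip_force: 0.0
```

Run:
```python
from h import *
snap('top','t5');snap('wrist','w5'); p,r=tcp(); s=arm.read_state();print(p,r.as_matrix().round(3)[:,0],s['ft_force'],s['time'],s['joints'])
im=cv2.imread('pics/t5.png')[130:210,235:405]; b=cv2.imread('pics/w5.png')
o=np.zeros((595,700,3),np.uint8); o[:250,:531]=cv2.resize(im,(531,250),interpolation=cv2.INTER_CUBIC); o[255:595,:544]=cv2.resize(b,(544,340)); cv2.imwrite('pics/t5b.png',o)
```

```text
[ 0.63199719 -0.1020047   0.3223159 ] [0.349 0.937 0.   ] [-0.17473519  0.25827702  0.32891652] 6.9 [-2.28032304e-01  4.20250689e-01  1.65872014e+00  4.71789791e-05
  1.06284900e+00  1.28770183e-01]
```

View pics/t5b.png

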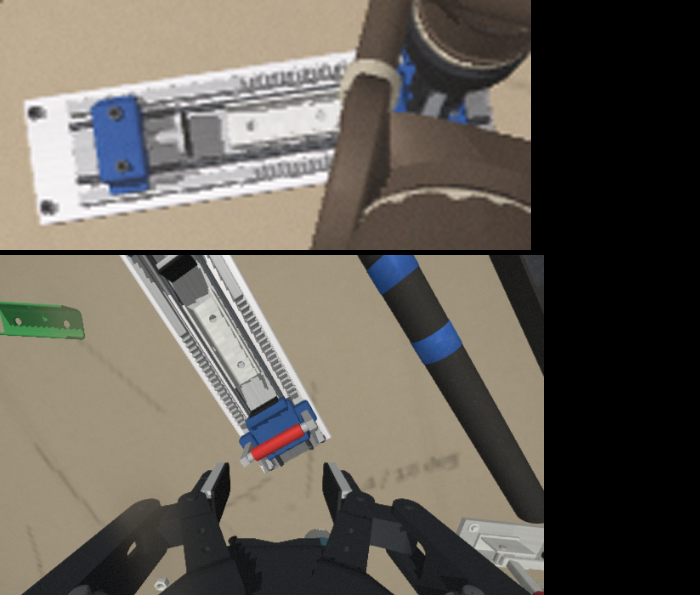

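The bracket lies in the trough, its far end short of the pad. In the wrist view the red bar is at about (277,440). I'll turn to pinch the bar.

Request:
{"op": "step_arm", "data": {
  "moves": [
    {"travel":[0,0,0],"turn":[0,0,0.14],"fingers":0.3},
    {"travel":[0,0,0],"turn":[0,0,0.28],"fingers":0.3},
    {"travel":[0,0,0],"turn":[0,0,0.42],"fingers":0.3},
    {"travel":[0,0,0],"turn":[0,0,0.56],"fingers":0.3},
    {"travel":[0,0,0],"turn":[0,0,0.7],"fingers":0.3}
  ]
}}

```text
time: 7.4
tool_pos: [0.632, -0.1008, 0.3222]
tcp_rot: [-3.038, -0.797, 0.001]
ft_force: [0.3, -0.3, 0.1]
opening: 0.703
grip_force: 0.0
```

Request:
{"op": "step_arm", "data": {
  "moves": [
    {"travel":[0,0,0],"turn":[0,0,0.14],"fingers":0.3},
    {"travel":[0,0,0],"turn":[0,0,0.28],"fingers":0.3},
    {"travel":[0,0,0],"turn":[0,0,0.345],"fingers":0.3},
    {"travel":[0,0,0],"turn":[0,0,0.345],"fingers":0.3},
    {"travel":[0,0,0],"turn":[0,0,0.345],"fingers":0.3}
  ]
}}

```text
time: 7.9
tool_pos: [0.632, -0.101, 0.3223]
tcp_rot: [-3.13, -0.272, 0.001]
ft_force: [-0.2, -0.5, -0.3]
opening: 0.698
grip_force: 0.0
```

```bash
cat > red.py <<'E'
from h import *
def red(fn):
    im=cv2.imread(f'pics/{fn}.png').astype(int); m=((im[:,:,2]>130)&(im[:,:,1]<80)&(im[:,:,0]<80)).astype(np.uint8)
    n,l,st,c=cv2.connectedComponentsWithStats(m); i=max(range(1,n),key=lambda k:st[k][4]); return c[i],st[i],cv2.minAreaRect(np.argwhere(l==i)[:,::-1].astype(np.float32))
E
python3 - <<'E'
from red import *
snap('wrist','w6'); p,r=tcp(); s=arm.read_state();print(p,r.as_matrix().round(3)[:,0],s['ft_force'],s['time'],s['joints'])
for f in('w5','w6'):
    c,st,mr=red(f); w=atz(f,c,.087); print(f,c,st,mr,w)
print('tri',tri('w5',red('w5')[0],'w6',red('w6')[0]),tri('top0',red('top0')[0],'w6',red('w6')[0]))
w=atz('w6',red('w6')[0],.087); print(1e3*r.inv().apply(np.append(w,.085)-p))
b=cv2.boxPoints(red('w6')[2]); q=[atz('w6',k,.085) for k in b]; print(np.round(q,4))
E
```

```text
[ 0.63206033 -0.10109161  0.32238191] [ 0.985  0.172 -0.   ] [ 0.88675933 -0.07119795  0.08241964] 7.95 [-2.26618786e-01  4.20049301e-01  1.65886177e+00  5.57785253e-05
  1.06298797e+00  1.17150038e+00]
w5 [325.92347466 219.64529473] [295 198  63  44 967] ((325.73114013671875, 219.8160858154297), (15.152058601379395, 65.36753845214844), 60.945396423339844) [ 0.63176742 -0.1029316 ]
w6 [328.66552511 218.14611872] [322 187  15  64 876] ((329.0, 218.5), (63.0, 14.0), 90.0) [ 0.6318633  -0.10293328]
tri [ 0.6317708  -0.10296929  0.0868104 ] [ 0.63258556 -0.10230519  0.08902301]
[ -0.44797386   1.8193803  237.38173692]
[[ 0.6551 -0.0936]
 [ 0.6569 -0.1042]
 [ 0.6051 -0.1138]
 [ 0.6031 -0.1025]]
```

Request:
{"op": "step_arm", "data": {
  "moves": [
    {"travel":[0,1.8,30],"turn":[0,0,0.008],"fingers":0.3},
    {"travel":[0,1.8,65],"turn":[0,0,0.008],"fingers":0.4},
    {"travel":[0,1.8,84],"turn":[0,0,0.008],"fingers":0.5},
    {"travel":[0,1.8,84],"turn":[0,0,0.008],"fingers":0.6},
    {"travel":[0,1.8,84],"turn":[0,0,0.008],"fingers":0.95}
  ],
  "grip_force": 50
}}

```text
time: 8.45
tool_pos: [0.6325, -0.1031, 0.2386]
tcp_rot: [-3.131, -0.256, 0.0]
ft_force: [0.4, 0.3, 0.1]
opening: 0.247
grip_force: 0.0
```

Request:
{"op": "step_arm", "data": {
  "moves": [
    {"travel":[0,0,0],"turn":[0,0,0],"fingers":0.95},
    {"travel":[0,0,0],"turn":[0,0,0],"fingers":0.95},
    {"travel":[0,0,0],"turn":[0,0,0],"fingers":0.95}
  ]
}}

```text
time: 8.75
tool_pos: [0.633, -0.1035, 0.2399]
tcp_rot: [3.13, 0.255, 0.004]
ft_force: [0.1, -1.5, -1.3]
opening: 0.136
grip_force: 48.8
```

Request:
{"op": "step_arm", "data": {
  "moves": [
    {"travel":[0,0,-3],"turn":[0,0,0],"fingers":0.95},
    {"travel":[0,0,-6],"turn":[0,0,0],"fingers":0.95},
    {"travel":[0,0,-10],"turn":[0,0,0],"fingers":0.95},
    {"travel":[0,0,-10],"turn":[0,0,0],"fingers":0.95}
  ]
}}

```text
time: 9.15
tool_pos: [0.6329, -0.1031, 0.2491]
tcp_rot: [3.131, 0.254, 0.003]
ft_force: [4.6, -0.8, -8.0]
opening: 0.127
grip_force: 48.6
```

Run:
```python
from red import *
s=arm.read_state();print(s['tool_pos'],s['ft_force'],s['torque'],s['opening'],s['grip_force'])
```

```text
[ 0.63288661 -0.10314778  0.24907094] [ 4.56762101 -0.80224007 -7.95503098] [-0.2319274  -0.72898929  0.02106558] 0.12694394825133215 48.61906349658966
```

Request:
{"op": "step_arm", "data": {
  "moves": [
    {"travel":[0,-5,0],"turn":[0,0,0],"fingers":0.95},
    {"travel":[0,-10,0],"turn":[0,0,0],"fingers":0.95},
    {"travel":[0,-15,0],"turn":[0,0,0],"fingers":0.95},
    {"travel":[0,-20,0],"turn":[0,0,0],"fingers":0.95},
    {"travel":[0,-25,0],"turn":[0,0,0],"fingers":0.95}
  ]
}}

```text
time: 9.65
tool_pos: [0.6288, -0.0791, 0.2486]
tcp_rot: [3.129, 0.254, 0.003]
ft_force: [4.4, -5.0, -6.2]
opening: 0.132
grip_force: 48.7
```

Request:
{"op": "step_arm", "data": {
  "moves": [
    {"travel":[0,-3,0],"turn":[0,0,0],"fingers":0.95},
    {"travel":[0,-6,0],"turn":[0,0,0],"fingers":0.95},
    {"travel":[0,-9,0],"turn":[0,0,0],"fingers":0.95},
    {"travel":[0,-12,0],"turn":[0,0,0],"fingers":0.95},
    {"travel":[0,-15,0],"turn":[0,0,0],"fingers":0.95}
  ]
}}

```text
time: 10.15
tool_pos: [0.6264, -0.0641, 0.2486]
tcp_rot: [3.13, 0.254, 0.003]
ft_force: [5.4, -3.1, -7.7]
opening: 0.128
grip_force: 48.7
```

```bash
cat > st.py <<'E'
from h import *
s=arm.read_state();Y=np.array([-.1633,.9866,0]);X=np.array([.9866,.1633,0]);O=np.array([.6144,.0022,0])
d=np.array(s['tool_pos'])-O;f=np.array(s['ft_force'])
print('t',s['time'],'bar y',(1e3*d@Y+5.8).round(2),'x',(1e3*d@X).round(2),'z',s['tool_pos'][2].round(4),'Fy',(f@Y).round(2),'Fx',(f@X).round(2),'Fz',f[2].round(2),'open',s['opening'],s['grip_force'])
E
python3 st.py
```

```text
t 10.15 bar y -61.59 x 0.98 z 0.2486 Fy -3.99 Fx 4.8 Fz -7.72 open 0.12764819385586948 48.671942353248596
```

Request:
{"op": "step_arm", "data": {
  "moves": [
    {"travel":[0,-3,0],"turn":[0,0,0],"fingers":0.95},
    {"travel":[0,-6,0],"turn":[0,0,0],"fingers":0.95},
    {"travel":[0,-9,0],"turn":[0,0,0],"fingers":0.95},
    {"travel":[0,-12,0],"turn":[0,0,0],"fingers":0.95},
    {"travel":[0,-15,0],"turn":[0,0,0],"fingers":0.95}
  ]
}}

```text
time: 10.65
tool_pos: [0.6239, -0.0494, 0.2485]
tcp_rot: [3.13, 0.254, 0.002]
ft_force: [4.7, -3.3, -7.3]
opening: 0.133
grip_force: 48.7
```

Request:
{"op": "step_arm", "data": {
  "moves": [
    {"travel":[0,-2,0],"turn":[0,0,0],"fingers":0.95},
    {"travel":[0,-4,0],"turn":[0,0,0],"fingers":0.95},
    {"travel":[0,-6,0],"turn":[0,0,0],"fingers":0.95},
    {"travel":[0,-8,0],"turn":[0,0,0],"fingers":0.95}
  ]
}}

```text
time: 11.05
tool_pos: [0.6226, -0.0416, 0.2486]
tcp_rot: [3.129, 0.254, 0.002]
ft_force: [4.8, -5.1, -8.4]
opening: 0.132
grip_force: 48.7
```

```bash
python3 st.py
python3 - <<'E'
from h import *
snap('wrist','w7');
im=cv2.imread('pics/w7.png'); cv2.imwrite('pics/w7b.png',cv2.resize(im,(800,500),interpolation=cv2.INTER_CUBIC))
E
```

```text
t 11.05 bar y -38.76 x 0.97 z 0.2486 Fy -5.78 Fx 3.88 Fz -8.41 open 0.13205753447143567 48.725189566612244
```

View pics/w7b.png

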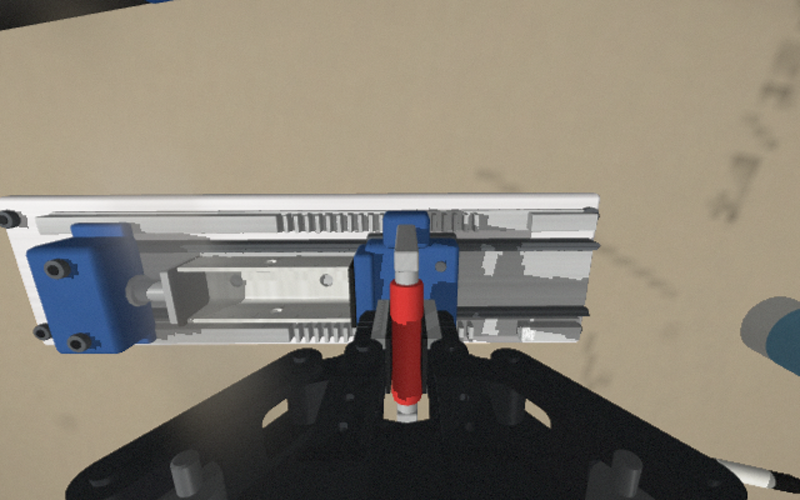

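The bracket spans from the jaw face (355) to near the pad (172), lying straight. Now I'll press slowly.

Request:
{"op": "step_arm", "data": {
  "moves": [
    {"travel":[0,-1,0],"turn":[0,0,0],"fingers":0.95},
    {"travel":[0,-2,0],"turn":[0,0,0],"fingers":0.95},
    {"travel":[0,-3,0],"turn":[0,0,0],"fingers":0.95},
    {"travel":[0,-3,0],"turn":[0,0,0],"fingers":0.95}
  ]
}}

```text
time: 11.5
tool_pos: [0.6222, -0.0394, 0.2487]
tcp_rot: [3.128, 0.255, 0.003]
ft_force: [4.2, -7.0, -6.6]
opening: 0.131
grip_force: 48.8
```

```bash
python3 st.py
```

```text
t 11.5 bar y -36.51 x 0.95 z 0.2487 Fy -7.61 Fx 2.97 Fz -6.59 open 0.13130650743164232 48.76760959625244
```

Request:
{"op": "step_arm", "data": {
  "moves": [
    {"travel":[0,-1,0],"turn":[0,0,0],"fingers":0.95},
    {"travel":[0,-2,0],"turn":[0,0,0],"fingers":0.95},
    {"travel":[0,-3,0],"turn":[0,0,0],"fingers":0.95},
    {"travel":[0,-3,0],"turn":[0,0,0],"fingers":0.95}
  ]
}}

```text
time: 11.9
tool_pos: [0.6219, -0.0372, 0.2488]
tcp_rot: [3.126, 0.255, 0.003]
ft_force: [5.6, -8.9, -8.2]
opening: 0.135
grip_force: 48.8
```

```bash
python3 st.py
```

```text
t 11.9 bar y -34.32 x 0.96 z 0.2488 Fy -9.71 Fx 4.04 Fz -8.21 open 0.13542157053670248 48.815794587135315
```

Request:
{"op": "step_arm", "data": {
  "moves": [
    {"travel":[0,-1,0],"turn":[0,0,0],"fingers":0.95},
    {"travel":[0,-2,0],"turn":[0,0,0],"fingers":0.95},
    {"travel":[0,-3,0],"turn":[0,0,0],"fingers":0.95},
    {"travel":[0,-4,0],"turn":[0,0,0],"fingers":0.95},
    {"travel":[0,-4,0],"turn":[0,0,0],"fingers":0.95}
  ]
}}

```text
time: 12.4
tool_pos: [0.6214, -0.0344, 0.2489]
tcp_rot: [3.124, 0.256, 0.004]
ft_force: [5.2, -12.5, -7.5]
opening: 0.13
grip_force: 48.9
```

```bash
python3 st.py
```

```text
t 12.4 bar y -31.4 x 0.91 z 0.2489 Fy -13.18 Fx 3.14 Fz -7.5 open 0.12968201135505836 48.88882219791412
```

Request:
{"op": "step_arm", "data": {
  "moves": [
    {"travel":[0,-1,0],"turn":[0,0,0],"fingers":0.95},
    {"travel":[0,-2,0],"turn":[0,0,0],"fingers":0.95},
    {"travel":[0,-2,0],"turn":[0,0,0],"fingers":0.95},
    {"travel":[0,-2,0],"turn":[0,0,0],"fingers":0.95}
  ]
}}

```text
time: 12.8
tool_pos: [0.6211, -0.0329, 0.249]
tcp_rot: [3.123, 0.256, 0.004]
ft_force: [5.8, -14.0, -8.2]
opening: 0.134
grip_force: 48.9
```

```bash
python3 st.py
```

```text
t 12.8 bar y -29.96 x 0.91 z 0.249 Fy -14.78 Fx 3.42 Fz -8.19 open 0.1342408290003422 48.93025875091553
```

Request:
{"op": "step_arm", "data": {
  "moves": [
    {"travel":[0,-1,0],"turn":[0,0,0],"fingers":0.95},
    {"travel":[0,-2,0],"turn":[0,0,0],"fingers":0.95},
    {"travel":[0,-3,0],"turn":[0,0,0],"fingers":0.95},
    {"travel":[0,-4.5,0],"turn":[0,0,0],"fingers":0.95},
    {"travel":[0,-4.5,0],"turn":[0,0,0],"fingers":0.95}
  ]
}}

```text
time: 13.3
tool_pos: [0.6206, -0.0296, 0.2492]
tcp_rot: [3.12, 0.257, 0.004]
ft_force: [4.6, -19.0, -7.7]
opening: 0.131
grip_force: 49.0
```

Request:
{"op": "step_arm", "data": {
  "moves": [
    {"travel":[0,0,0],"turn":[0,0,0],"fingers":0.95},
    {"travel":[0,0,0],"turn":[0,0,0],"fingers":0.95}
  ]
}}

```text
time: 13.5
tool_pos: [0.6206, -0.0296, 0.2492]
tcp_rot: [3.12, 0.257, 0.004]
ft_force: [3.6, -19.2, -8.3]
opening: 0.13
grip_force: 49.0
```

```bash
python3 st.py
```

```text
t 13.5 bar y -26.6 x 0.91 z 0.2492 Fy -19.56 Fx 0.43 Fz -8.29 open 0.1304908072843609 49.03210401535034
```

Request:
{"op": "step_arm", "data": {
  "moves": [
    {"travel":[0,0,1],"turn":[0,0,0],"fingers":0.95},
    {"travel":[0,0,2],"turn":[0,0,0],"fingers":0.95},
    {"travel":[0,0,3],"turn":[0,0,0],"fingers":0.95},
    {"travel":[0,0,3.5],"turn":[0,0,0],"fingers":0.95},
    {"travel":[0,0,3.5],"turn":[0,0,0],"fingers":0.95}
  ]
}}

```text
time: 14.0
tool_pos: [0.6206, -0.0296, 0.2458]
tcp_rot: [3.12, 0.257, 0.004]
ft_force: [5.2, -17.4, -6.9]
opening: 0.134
grip_force: 49.0
```

```bash
python3 st.py
```

```text
t 14.0 bar y -26.6 x 0.92 z 0.2458 Fy -18.04 Fx 2.25 Fz -6.88 open 0.13383433990258184 49.04763400554657
```

Request:
{"op": "step_arm", "data": {
  "moves": [
    {"travel":[0,0,0.7],"turn":[0,0,0],"fingers":0.95},
    {"travel":[0,0,1.4],"turn":[0,0,0],"fingers":0.95},
    {"travel":[0,0,2],"turn":[0,0,0],"fingers":0.95},
    {"travel":[0,0,2],"turn":[0,0,0],"fingers":0.95}
  ]
}}

```text
time: 14.4
tool_pos: [0.6206, -0.0296, 0.2438]
tcp_rot: [3.12, 0.257, 0.004]
ft_force: [4.1, -18.3, -6.2]
opening: 0.131
grip_force: 49.1
```

```bash
python3 st.py
```

```text
t 14.4 bar y -26.61 x 0.92 z 0.2438 Fy -18.7 Fx 1.03 Fz -6.22 open 0.1312841136802051 49.057000279426575
```

Request:
{"op": "step_arm", "data": {
  "moves": [
    {"travel":[0,0,1],"turn":[0,0,0],"fingers":0.95},
    {"travel":[0,0,2],"turn":[0,0,0],"fingers":0.95},
    {"travel":[0,0,3],"turn":[0,0,0],"fingers":0.95},
    {"travel":[0,0,3],"turn":[0,0,0],"fingers":0.95}
  ]
}}

```text
time: 14.8
tool_pos: [0.6206, -0.0296, 0.241]
tcp_rot: [3.12, 0.257, 0.004]
ft_force: [3.6, -18.1, -4.7]
opening: 0.132
grip_force: 49.1
```

```bash
python3 st.py
```

```text
t 14.8 bar y -26.62 x 0.96 z 0.241 Fy -18.48 Fx 0.61 Fz -4.66 open 0.13240407602338522 49.070547223091125
```

Request:
{"op": "step_arm", "data": {
  "moves": [
    {"travel":[0,0,1],"turn":[0,0,0],"fingers":0.95},
    {"travel":[0,0,1.3],"turn":[0,0,0],"fingers":0.95},
    {"travel":[0,1,1.3],"turn":[0,0,0],"fingers":0.95},
    {"travel":[0,2,1.3],"turn":[0,0,0],"fingers":0.95},
    {"travel":[0,2,1.3],"turn":[0,0,0],"fingers":0.95}
  ]
}}

```text
time: 15.3
tool_pos: [0.6208, -0.0304, 0.2399]
tcp_rot: [3.123, 0.256, 0.004]
ft_force: [4.7, -13.9, -5.0]
opening: 0.135
grip_force: 49.3
```

```bash
python3 st.py
```

```text
t 15.3 bar y -27.43 x 0.98 z 0.2399 Fy -14.51 Fx 2.32 Fz -4.98 open 0.13478958297919508 49.25002634525299
```

Request:
{"op": "step_arm", "data": {
  "moves": [
    {"travel":[0,1,0],"turn":[0,0,0],"fingers":0.95},
    {"travel":[0,2,0],"turn":[0,0,0],"fingers":0.95},
    {"travel":[0,2,0],"turn":[0,0,0],"fingers":0.95}
  ]
}}

```text
time: 15.6
tool_pos: [0.6209, -0.0311, 0.2399]
tcp_rot: [3.126, 0.255, 0.003]
ft_force: [2.6, -8.8, -3.1]
opening: 0.13
grip_force: 49.4
```

```bash
python3 st.py
```

```text
t 15.6 bar y -28.09 x 1.01 z 0.2399 Fy -9.15 Fx 1.16 Fz -3.09 open 0.13020565389969643 49.37242269515991
```

Request:
{"op": "step_arm", "data": {
  "moves": [
    {"travel":[0,1,0.3],"turn":[0,0,0],"fingers":0.95},
    {"travel":[0,2,0.6],"turn":[0,0,0],"fingers":0.95},
    {"travel":[0,3,0.6],"turn":[0,0,0],"fingers":0.95},
    {"travel":[0,3,0.6],"turn":[0,0,0],"fingers":0.95}
  ]
}}

```text
time: 16.0
tool_pos: [0.6212, -0.0319, 0.2398]
tcp_rot: [3.13, 0.254, 0.002]
ft_force: [-0.6, -4.5, 5.8]
opening: 0.132
grip_force: 50.3
```

```bash
python3 st.py
```

```text
t 16.0 bar y -28.99 x 1.14 z 0.2398 Fy -4.34 Fx -1.31 Fz 5.76 open 0.13181929468801104 50.289716720581055
```

Request:
{"op": "step_arm", "data": {
  "moves": [
    {"travel":[0,0.5,-0.5],"turn":[0,0,0],"fingers":0.75},
    {"travel":[0,0.5,-0.5],"turn":[0,0,0],"fingers":0.6},
    {"travel":[0,0.5,-0.5],"turn":[0,0,0],"fingers":0.5},
    {"travel":[0,0.5,-0.5],"turn":[0,0,0],"fingers":0.5},
    {"travel":[0,0.5,-0.5],"turn":[0,0,0],"fingers":0.5}
  ]
}}

```text
time: 16.5
tool_pos: [0.6206, -0.0318, 0.2383]
tcp_rot: [-3.131, -0.254, 0.001]
ft_force: [0.1, 0.5, -0.3]
opening: 0.502
grip_force: 0.0
```

Request:
{"op": "step_arm", "data": {
  "moves": [
    {"travel":[0,0,-30],"turn":[0,0,0],"fingers":0.5},
    {"travel":[0,0,-70],"turn":[0,0,0],"fingers":0.5},
    {"travel":[0,0,-100],"turn":[0,0,0],"fingers":0.5},
    {"travel":[0,0,-100],"turn":[0,0,0],"fingers":0.5},
    {"travel":[0,0,-100],"turn":[0,0,0],"fingers":0.5}
  ]
}}

```text
time: 17.0
tool_pos: [0.621, -0.032, 0.3396]
tcp_rot: [3.131, 0.254, 0.003]
ft_force: [-0.7, -0.3, -0.5]
opening: 0.503
grip_force: 0.0
```

```bash
python3 st.py
python3 - <<'E'
from red import *
snap('wrist','w8')
c,st,mr=red('w8'); w=atz('w8',c,.087); Y=np.array([-.1633,.9866]); print('bar',w,1e3*(w-[.6144,.0022])@Y+5.8,st,mr, tri('w6',(0,0),'w8',(0,0))[0]*0)
im=cv2.imread('pics/w8.png'); cv2.imwrite('pics/w8b.png',cv2.resize(im,(800,500),interpolation=cv2.INTER_CUBIC))
E
```

```text
t 17.0 bar y -29.02 x 0.95 z 0.3396 Fy -0.15 Fx -0.69 Fz -0.47 open 0.5029073328160181 0.0
bar [ 0.61940749 -0.03061343] -27.391453373434036 [318 184  13  60 753] ((323.9999694824219, 213.49998474121094), (11.999998092651367, 58.99999237060547), 0.0) -0.0
```

View pics/w8b.png

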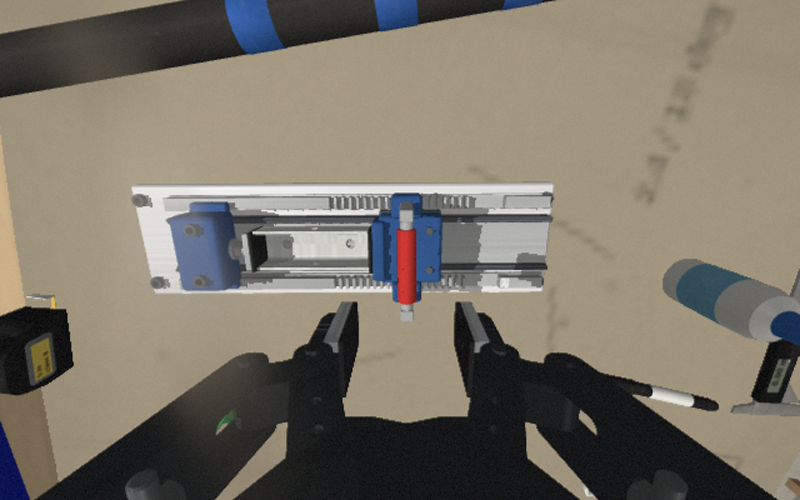

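The bracket is clamped between jaw and pad, straight and open side up, with the bar down and the fingers clear. The bystanders look undisturbed. I'll hand it in.

```bash
python3 -c "
from bench import arm
print(arm.job_done())"
```

```text
the job is handed in; nothing more can be done
None
```

I handed in the job at about 17 s, but no verdict came back. The bracket is clamped open side up with the bar right down in a notch, and I estimate the grip at 15–16 N, since the locked force could not be read directly.

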